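# Hold the owl in the vise for the carver

## Task

Stand the roughed-out wooden owl on the vise's slide bar between the open jaws, upright and in the middle of the jaws, its flat back flush against the cork facing of the fixed jaw (the jaw nearer you) and its beak towards the carver. Press it against that cork, gently and squarely, with a steady push of about 10 newtons (a kilogram's weight), and finish while still holding it pressed there, your fingers touching only the owl and not the vise, because the carver will now wind the vise shut on it. Leave the vise's sliding jaw and everything else on the bench as they are.

Things in the scene. Friction and masses are not known exactly. Their poses are not given: they have to be found in the camera images.
- owl: roughed-out owl, pale wood, about 0.16 kg: a square foot block 40 mm deep (x), 50 mm wide (y), 55 mm high, and on it a small faceted owl with ear tufts, eyes and beak, 91 mm high in all, nowhere wider than the foot. Origin: centre of the underside; x towards the beak, z up. It stands on the bench beside two other carvings, beak within 40 degrees of world +x
- owl_grip (a point): on the owl's axis, 35 mm above its underside: a good height to grip the foot block across its 50 mm width (owl's y)
- owl_back (a point): middle of the foot block's flat back face: 20 mm behind the owl's axis (x = -20 mm), 27.5 mm above its underside; axes as the owl's
- vise: red bench vise with 110 mm jaws, bolted down. Origin: centre of its round base on the bench (radius 72 mm, lugs to 92 mm); x along the slide bar and screw, away from the robot (within 20 degrees of world +x). Along x: housing from -103 mm, fixed jaw -17 to 30, its cork facing 30 to 42, the open gap, then the sliding jaw, screw and bar handle. Jaw tops 153 mm above the bench
- seat (a point): on top of the slide bar, 105 mm above the bench, at the middle of the jaws' width, directly below the front face of the fixed jaw's uncompressed cork; axes as the vise's: x points from the cork into the gap, y along the jaws. The jaws rise 48 mm above it. The slide bar is flat steel, 52 mm wide (y), and runs through the whole gap; beside it the gap is open down to the base
- facing: cork facing of the fixed jaw: a pad 12 mm thick, 110 mm wide, from 1 to 47 mm above the slide bar. Origin: middle of its lower edge at its back, 12 mm behind its front face; axes as the vise's. It is springy: it gives 0.2 mm per newton pressed squarely on it (10 N squeeze it by 2 mm; at most 6 mm), and its origin moves back with it
- jaw (a joint): opening of the vise: the gap between the two cork facings (m), 0.085 to 0.110. The sliding jaw (110 mm wide, as high as the fixed one) is held by its screw and stays where it is under light pushes
- dove: another carving, to be left alone: a squat sitting bird on a 46 mm square foot 26 mm high, 70 mm high in all; origin under its centre
- finial: another carving, to be left alone: a round turned finial with a round foot of 48 mm diameter, 86 mm high; origin under its centre
- mallet: round dark wooden mallet standing on its head, 86 mm across, 228 mm high; to be left alone; origin under its centre
- chisel: chisel with an octagonal wooden handle, lying, 240 mm long and 25 mm high; to be left alone; origin where blade and handle meet, x along the blade
- calipers: steel outside calipers lying flat, about 165 mm long and 8 mm high; to be left alone; origin at their pivot, x towards the points
- sander: cork sanding block, 113 by 64 by 22 mm; to be left alone; origin under its centre
- spray: green plastic bottle, 62 mm across, 190 mm high; to be left alone; origin under its centre
- jaw_face (a point): middle of the width of the sliding jaw's cork facing, on its front face (towards the fixed jaw), at the height of the slide bar's top; axes as the vise's
Not all that is in view belongs to the job. What is shaped like the owl but purple or red is not meant.

How it is judged:
By the outcome, as a careful person would: the job done as asked, in the order asked, and still so for the second after the job is handed in, while the arm keeps its last pose, push and grip.
It also fails if it takes over 58 s, if anything falls off the work surface, if the arm or the gripper's body presses on something with over 40 N, if the wrist force passes 120 N, or if a joint passes its speed limit or range.

## Robot

A 7-joint arm with a two-finger parallel gripper is mounted at the origin on the work surface. World frame = base frame: x ahead of the robot, y to its left, z up, the work surface at z = 0. Lengths are in m, angles in rad, forces in N, time in s.
With the tool pointing down it reaches from about 0.425 to 0.825 m from the base axis. Payload 3.6 kg.
Tool frame: the origin (TCP) lies on the mounting face of the last link; the fingertips stand 173 mm ahead of it and the grasp point (between the pads) lies 155 mm ahead of it (env.tcp_to_tips is the z of the fingertips in the tool frame, in m); z points along the fingers, y is the line along which they close (so a half turn about z gives the same grasp; the last joint's range is limited). The gripper opens to 85 mm and grips with 20 to 120 N. Pads are 22 mm wide; open, the fingers measure 114 mm over their backs; the gripper's body (76 mm by 85 mm) begins 54 mm behind the grasp point. The pads swing forward as they close: fully open they stand 13 mm farther back than shut.
Start: joints at [-1.135, 0.615, -0.013, 1.423, 0.008, 1.103, -0.04], TCP at [0.29, 0.582, 0.405] pointing down, gripper open.
Joint ranges: [-3.12, 3.12], [-0.3, 2.06], [-1.34, 1.32], [0.26, 2.42], [-1.36, 4.5], [0.01, 1.98], [-2.84, 2.84]. Speed limits (rad/s): [2.79, 2.79, 3.14, 3.14, 3.14, 3.14, 3.14].

## Interface

Orientations are given as a rotation vector (axis times angle).
In Python, from plant import env gives the robot as it stands. The module is installed in compiled form; this text tells all that it offers.
- The arm moves only by the shell command python3 -m handwheel 'ROWS' [OPENING] [FORCE]. ROWS is JSON, a list of rows, each an object of numbers: "tx", "ty", "tz": the shift along the tool's x, y, z in units of 50 mm (1.0 is 50 mm); "wx", "wy", "wz": the turn, a rotation vector about the tool's x, y, z in units of 5 degrees (1.0 is 5 degrees). In form: [{"tx": .., "ty": .., "tz": .., "wx": .., "wy": .., "wz": ..}, ...]. A call has 1 to 20 rows; each row shifts and turns the commanded pose from where the row before left it, along the tool's axes as they then stand; what a row does not reach is not made up. A row lasts 1/10 s, in which the tool goes at most 50 mm and 8.59 degrees, less where a joint would pass 70% of its speed; a pose out of reach is approached as far as the arm can. A call is refused whole if a number of a shift passes 1 or a number of a turn 1, either way. A call with a gripper value outside its range is refused whole. OPENING is the finger opening in mm, from 0 to 85.4, set as the call begins (- or left out, the last holds). The fingers move at their own pace and stop on an object; FORCE is the grip in N (left out, the last holds). Time passes only in rows, so rows that do not move let the fingers close. It gives the time, the measured TCP pose, the force, the opening and the grip force at its end, in the units of the state.
- env.state(): the state, without advancing time (a new reading comes with each control period).
- env.capture(name): name is "side" or "top" or "wrist"; returns the picture (400x640x3 uint8, blue, green, red); there is no depth.
- env.camera_info(name): a dict with "mtx" (3x3 intrinsics, pixels), "dist_coeffs" ([k1, k2, p1, p2, k3] as OpenCV has them; the pictures are not rectified), "xyz" and "attitude" of the camera in the world. Camera axes: x right, y down, z forward; pixel columns grow to the right and rows downward; lengths in m; the calibration is good to about 2 mm. A picture is of the moment at which its call begins: read the wrist's pose just before it. camera_info takes no time and is no camera call; for the wrist camera it gives the pose at the moment of the call.
- env.sign_off(): hands the job in; it is judged then, once.
Trained networks look in the newest picture that a camera, given by its name, has taken for a name from the list of things; names that differ only in an ending like _2 or _b are one class to them, and where a whole thing is asked for, a point or a joint stands for the part that bears it (a point fixed in the world has none). Each returns a list of dicts, best first, with "p" (0 to 1); they miss things now and then, are a little off and sometimes report something else, mostly with a low value. They report only what shows in the picture. A call takes as long as a camera call. They do not tell look-alikes from the thing itself.
- env.regions_of(camera, label): "mask" (400x640 bool, what is visible of it) and "rect" ([left, top, width, height] in pixels, round what is visible of it).
The state is a dict: "clock": time; "q": joint angles; "joint_vel": joint speeds; "joint_torque": joint torques, N m; "eef_pos": TCP position; "orientation": TCP orientation; "wrist_force": force on the tool from outside, world axes, zero at the start; "moment": the same for the moment, N m; "grip_width": finger opening in m; "gripper_force": force on a finger pad.
Only numpy, scipy, OpenCV 4.12 (cv2) and the standard library are available. Lean on these libraries where they do the work, as an engineer would, in place of code of your own. Each camera call takes 0.05 s, during which the arm holds its last target. There are 200 camera calls.

## Working session

There is one attempt and no reset: what is moved stays moved. The work goes in short steps, Python scripts to look and compute and a shell command to move; the robot and the scene stay as the last step left them, time stands still between calls to the robot, and variables do not carry over. Pictures are saved under pics/ and viewed, at most 10 in all, crops included, and the job is handed in when it is done.

```bash
mkdir -p pics; ls
python3 - <<'E'
from plant import env
import cv2,numpy as np
s=env.state()
for k,v in s.items(): print(k,np.round(v,3))
a=env.capture("top");b=env.capture("side")
cv2.imwrite("pics/top0.png",a);cv2.imwrite("pics/side0.png",b)
for c in("top","side","wrist"):
    i=env.camera_info(c);print(c,{k:np.round(v,4).tolist() for k,v in i.items()})
for l in ["owl","vise","seat","facing","jaw","dove","finial","mallet","chisel","calipers","sander","spray"]:
  for c in("top","side"):
    print(l,c,[(round(float(r["p"]),2),np.round(r["rect"]).tolist()) for r in env.regions_of(c,l)])
E
```

```text
pics
clock 0.0
q [-1.135  0.616 -0.013  1.425  0.008  1.103 -0.04 ]
joint_vel [ 0.001  0.002 -0.     0.     0.002 -0.002 -0.001]
joint_torque [ 0.0000e+00 -4.6922e+01  2.5900e-01 -1.7103e+01  1.0000e-02  1.0000e-02
  0.0000e+00]
eef_pos [0.289 0.582 0.404]
orientation [-0.719 -3.058  0.004]
wrist_force [-0.719 -0.584 -0.342]
moment [-0.009  0.017  0.013]
gripper_force 0.0
grip_width 0.085
top {'mtx': [[484.8951, 0.0, 322.5053], [0.0, 484.8951, 203.3424], [0.0, 0.0, 1.0]], 'dist_coeffs': [-0.0837, 0.0, 0.0, 0.0, 0.0], 'xyz': [0.3581, -0.0035, 1.7341], 'attitude': [-2.2081, 2.1551, -0.0851]}
side {'mtx': [[380.9277, 0.0, 314.2766], [0.0, 380.9277, 198.4092], [0.0, 0.0, 1.0]], 'dist_coeffs': [-0.0766, 0.0, 0.0, 0.0, 0.0], 'xyz': [0.0098, -0.5874, 0.7872], 'attitude': [-2.17, 0.7974, -0.3496]}
wrist {'mtx': [[278.1852, 0.0, 326.9592], [0.0, 278.1852, 196.8648], [0.0, 0.0, 1.0]], 'dist_coeffs': [-0.0419, 0.0, 0.0, 0.0, 0.0], 'xyz': [0.2271, 0.613, 0.3743], 'attitude': [2.4623, 1.5252, 0.2117]}
owl top [(0.76, [364.0, 180.0, 11.0, 18.0]), (0.64, [360.0, 204.0, 15.0, 21.0]), (0.59, [376.0, 
[... 885 characters left out ...]
204.0, 18.0, 16.0])]
finial side [(0.9, [386.0, 294.0, 24.0, 29.0])]
mallet top [(0.87, [181.0, 243.0, 31.0, 18.0]), (0.55, [254.0, 165.0, 31.0, 11.0]), (0.24, [393.0, 165.0, 18.0, 23.0])]
mallet side [(0.64, [169.0, 128.0, 32.0, 66.0])]
chisel top []
chisel side [(0.48, [209.0, 153.0, 44.0, 38.0])]
calipers top [(0.53, [355.0, 145.0, 46.0, 30.0])]
calipers side [(0.96, [394.0, 218.0, 38.0, 40.0])]
sander top [(0.92, [440.0, 237.0, 23.0, 30.0])]
sander side [(0.64, [378.0, 362.0, 52.0, 37.0])]
spray top [(0.6, [178.0, 170.0, 25.0, 18.0]), (0.58, [356.0, 144.0, 44.0, 29.0])]
spray side [(0.95, [235.0, 104.0, 22.0, 53.0]), (0.58, [171.0, 129.0, 30.0, 67.0]), (0.27, [403.0, 253.0, 27.0, 24.0])]
```

Run:
```python
import cv2
a=cv2.imread("pics/top0.png");cv2.imwrite("pics/top0c.png",cv2.resize(a[80:290,160:480],None,fx=2.5,fy=2.5,interpolation=cv2.INTER_CUBIC))
a=cv2.imread("pics/side0.png");cv2.imwrite("pics/side0c.png",cv2.resize(a[90:400,150:450],None,fx=1.9,fy=1.9,interpolation=cv2.INTER_CUBIC))
```

```text
(no output)
```

View pics/top0c.png

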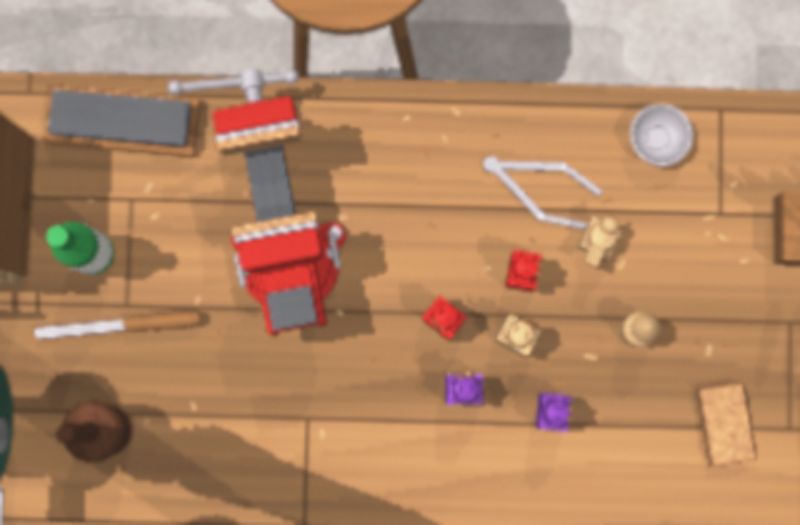

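View pics/side0c.png

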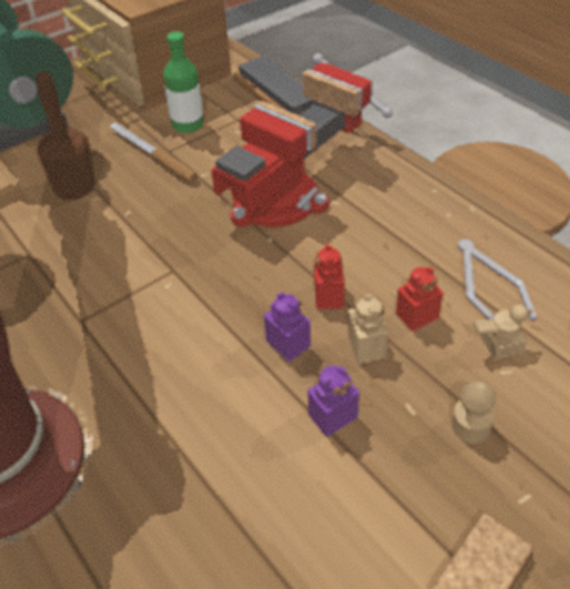

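The top view shows the pale owl at about (367,214) full-frame, with two red and two purple look-alikes around it. The dove is at (400,176), the finial at (417,211), and the vise at about (274,180). Next I'll compute rough positions.

```bash
cat > h.py <<'E'
import cv2,numpy as np
from scipy.spatial.transform import Rotation as R
from plant import env
def cam(c):
    i=env.camera_info(c); return np.array(i["mtx"]),np.array(i["dist_coeffs"]),np.array(i["xyz"]),R.from_rotvec(i["attitude"]).as_matrix()
def back(C,px,z):
    K,d,t,M=C; u=cv2.undistortPoints(np.array(px,float).reshape(-1,1,2),K,d).reshape(-1,2)
    r=np.c_[u,np.ones(len(u))]@M.T; z=np.broadcast_to(z,len(u)); return t+r*((z-t[2])/r[:,2])[:,None]
def proj(C,P):
    K,d,t,M=C; return cv2.projectPoints(np.array(P,float).reshape(-1,3)@M-t@M,np.zeros(3),np.zeros(3),K,d)[0].reshape(-1,2)
def goto(pos,yaw,s=None):
    "remaining shift (tool axes, units of 50mm) and turn (units 5deg) to tool-down pose whose tool y points at angle yaw+-90"
    s=s or env.state(); Rc=R.from_rotvec(s["orientation"])
    best=None
    for sg in(1,-1):
        y=sg*np.array([-np.sin(yaw),np.cos(yaw),0]); z=np.array([0,0,-1.]); x=np.cross(y,z)
        w=(Rc.inv()*R.from_matrix(np.c_[x,y,z])).as_rotvec()
        if best is None or np.linalg.norm(w)<np.linalg.norm(best):best=w
    print("tool axes shift mm",np.round(Rc.inv().apply(np.array(pos)-s["eef_pos"])*1000,1),"units",np.round(Rc.inv().apply(np.array(pos)-s["eef_pos"])/.05,2),"turn units",np.round(np.degrees(best)/5,2))
E
python3 - <<'E'
from h import *
C=cam("top")
f=lambda u,v:(160+u/2.5,80+v/2.5)
for n,p,z in [("owl",(518,335),.04),("fixedjaw corners",(236,242),.153),("",(317,232),.153),("",(322,256),.153),("",(240,270),.153),("slide L",(216,122),.153),("slide R",(293,112),.153),("barL nr",(258,218),.105),("bar R",(293,213),.105),("red1",(523,268),.05),("red2",(445,318),.05),("purp1",(553,412),.05),("purp2",(465,390),.05),("finial",(642,328),.05),("dove",(600,240),.05)]:
    print(n,np.round(back(C,[f(*p)],z),3))
s=env.state();print(np.round(R.from_rotvec(s["orientation"]).as_matrix(),3)); K,d,t,M=cam("wrist");print("cam in tool",np.round(R.from_rotvec(s["orientation"]).inv().apply(t-s["eef_pos"]),4), np.round(R.from_rotvec(s["orientation"]).as_matrix().T@M,3))
E
```

```text
owl [[ 0.457 -0.159  0.04 ]]
fixedjaw corners [[0.564 0.224 0.153]]
 [[0.579 0.118 0.153]]
 [[0.548 0.11  0.153]]
 [[0.527 0.217 0.153]]
slide L [[0.724 0.257 0.153]]
slide R [[0.739 0.155 0.153]]
barL nr [[0.603 0.202 0.105]]
bar R [[0.611 0.155 0.105]]
red1 [[ 0.55  -0.164  0.05 ]]
red2 [[ 0.477 -0.056  0.05 ]]
purp1 [[ 0.35  -0.209  0.05 ]]
purp2 [[ 0.378 -0.086  0.05 ]]
finial [[ 0.47  -0.332  0.05 ]]
dove [[ 0.592 -0.272  0.05 ]]
[[-0.895  0.446 -0.   ]
 [ 0.446  0.895 -0.   ]
 [ 0.    -0.    -1.   ]]
cam in tool [0.0697 0.0003 0.0293] [[-0.    -0.961 -0.275]
 [ 1.    -0.     0.001]
 [-0.001 -0.275  0.961]]
```

```bash
python3 -c "
from h import *
goto([.585,.173,.46],np.radians(8))
goto([.47,-.165,.40],np.radians(-20))"
```

```text
tool axes shift mm [-446.7 -234.4  -55.3] units [-8.93 -4.69 -1.11] turn units [-0.   -0.   -6.89]
tool axes shift mm [-494.3 -588.3    4.7] units [ -9.89 -11.77   0.09] turn units [-0.   -0.   -1.29]
```

```bash
python3 -m handwheel '[{"tz":-0.55},{"tz":-0.55},{"tx":-0.5,"ty":-0.26},{"tx":-0.5,"ty":-0.26},{"tx":-0.5,"ty":-0.26},{"tx":-0.5,"ty":-0.26},{"tx":-0.5,"ty":-0.26},{"tx":-0.5,"ty":-0.26},{"tx":-0.5,"ty":-0.26},{"tx":-0.5,"ty":-0.26},{"tx":-0.5,"ty":-0.26},{"tx":-0.5,"ty":-0.26},{"tx":-0.5,"ty":-0.26},{"tx":-0.5,"ty":-0.26},{"tx":-0.5,"ty":-0.26},{"tx":-0.5,"ty":-0.26},{"tx":-0.5,"ty":-0.26},{"tx":-0.5,"ty":-0.26},{"tx":-0.5,"ty":-0.26},{"tx":-0.5,"ty":-0.26}]' && python3 -m handwheel '[{"wz":-1},{"wz":-1},{"wz":-1},{"wz":-1},{"wz":-1},{"wz":-1},{"wz":-0.9},{}]'
python3 - <<'E'
from h import *
C=cam("wrist"); a=env.capture("wrist");cv2.imwrite("pics/w1.png",a); np.savez("c1.npz",*C)
for l in("vise","facing","jaw"): print(l,[(round(float(r["p"]),2),np.round(r["rect"]).tolist()) for r in env.regions_of("wrist",l)])
E
```

```text
$[0]: bad value
```

```bash
python3 -m handwheel '[{"tx":0,"ty":0,"tz":-0.55,"wx":0,"wy":0,"wz":0},{"tx":0,"ty":0,"tz":-0.55,"wx":0,"wy":0,"wz":0}]'
```

```text
clock: 1.5
eef_pos: [0.2895, 0.5818, 0.4594]
orientation: [-0.719, -3.058, 0.004]
wrist_force: [0.3, -0.2, 0.3]
grip_width: 0.0852
gripper_force: 0.0
```

```bash
python3 -m handwheel '[{"tx":-0.74,"ty":-0.39,"tz":0,"wx":0,"wy":0,"wz":0},{"tx":-0.74,"ty":-0.39,"tz":0,"wx":0,"wy":0,"wz":0},{"tx":-0.74,"ty":-0.39,"tz":0,"wx":0,"wy":0,"wz":0},{"tx":-0.74,"ty":-0.39,"tz":0,"wx":0,"wy":0,"wz":0},{"tx":-0.74,"ty":-0.39,"tz":0,"wx":0,"wy":0,"wz":0},{"tx":-0.74,"ty":-0.39,"tz":0,"wx":0,"wy":0,"wz":0},{"tx":-0.74,"ty":-0.39,"tz":0,"wx":0,"wy":0,"wz":0},{"tx":-0.74,"ty":-0.39,"tz":0,"wx":0,"wy":0,"wz":0},{"tx":-0.74,"ty":-0.39,"tz":0,"wx":0,"wy":0,"wz":0},{"tx":-0.74,"ty":-0.39,"tz":0,"wx":0,"wy":0,"wz":0},{"tx":-0.74,"ty":-0.39,"tz":0,"wx":0,"wy":0,"wz":0},{"tx":-0.74,"ty":-0.39,"tz":0,"wx":0,"wy":0,"wz":0}]' && python3 -m handwheel '[{"tx":0,"ty":0,"tz":0,"wx":0,"wy":0,"wz":-1},{"tx":0,"ty":0,"tz":0,"wx":0,"wy":0,"wz":-1},{"tx":0,"ty":0,"tz":0,"wx":0,"wy":0,"wz":-1},{"tx":0,"ty":0,"tz":0,"wx":0,"wy":0,"wz":-1},{"tx":0,"ty":0,"tz":0,"wx":0,"wy":0,"wz":-1},{"tx":0,"ty":0,"tz":0,"wx":0,"wy":0,"wz":-1},{"tx":0,"ty":0,"tz":0,"wx":0,"wy":0,"wz":-0.9},{"tx":0,"ty":0,"tz":0,"wx":0,"wy":0,"wz":0},{"tx":0,"ty":0,"tz":0,"wx":0,"wy":0,"wz":0}]'
python3 - <<'E'
from h import *
C=cam("wrist"); a=env.capture("wrist");cv2.imwrite("pics/w1.png",a); np.savez("c1.npz",*C)
for l in("vise","facing","jaw"): print(l,[(round(float(r["p"]),2),np.round(r["rect"]).tolist()) for r in env.regions_of("wrist",l)])
E
```

```text
clock: 2.7
eef_pos: [0.5836, 0.1731, 0.4599]
orientation: [0.719, 3.058, 0.0]
wrist_force: [0.5, 0.3, -0.6]
grip_width: 0.0854
gripper_force: 0.0
clock: 3.6
eef_pos: [0.5828, 0.1745, 0.4597]
orientation: [0.218, -3.134, -0.0]
wrist_force: [0.7, 0.3, 0.0]
grip_width: 0.0855
gripper_force: 0.0
vise [(0.89, [273.0, 53.0, 134.0, 282.0]), (0.37, [422.0, 94.0, 158.0, 19.0])]
facing [(0.59, [278.0, 182.0, 104.0, 22.0]), (0.25, [486.0, 155.0, 147.0, 73.0])]
jaw [(0.76, [289.0, 199.0, 117.0, 133.0])]
```

View pics/w1.png

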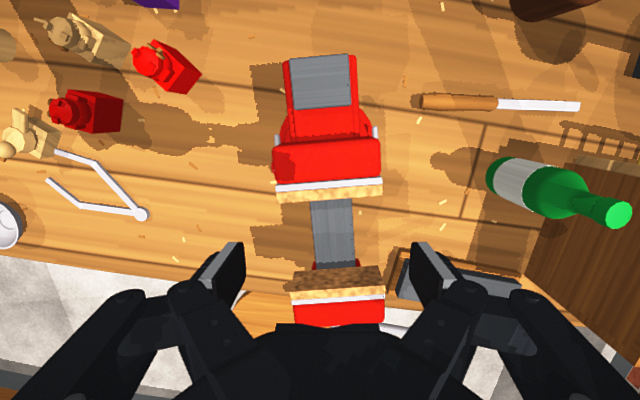

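Run:
```python
import cv2
a=cv2.imread("pics/w1.png");cv2.imwrite("pics/w1c.png",cv2.resize(a[130:280,265:395],None,fx=4,fy=4,interpolation=cv2.INTER_CUBIC))
```

```text
(no output)
```

View pics/w1c.png

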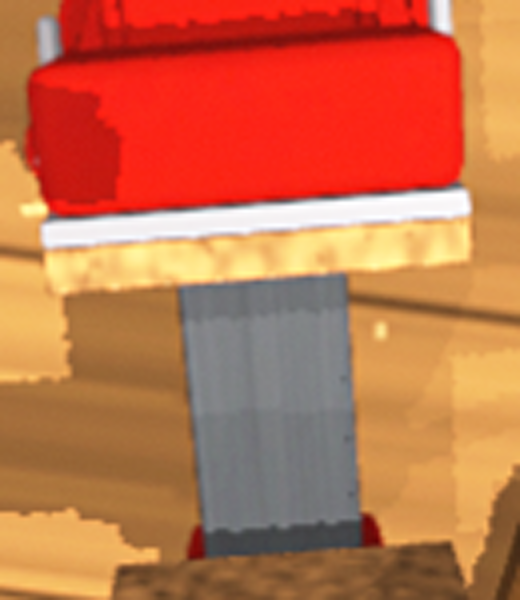

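The crop shows the fixed jaw's cork with its front top edge from about (277,203) to (382.5,195.5) full-frame. The bar edges run (310,202)–(316,269) on the left and (351.5,199)–(355,267) on the right.

```bash
cat > vise.py <<'E'
from h import *
f=np.load("c1.npz");C=[f[k] for k in f.files]
g=lambda u,v:(265+(u+.5)/4-.5,130+(v+.5)/4-.5)
c=back(C,[g(48,293),g(471,262)],.152); b=back(C,[g(181,290),g(346,275),g(205,550),g(361,545)],.105); w=back(C,[g(43,248),g(470,216)],.1525)
bd=back(C,[g(30,75),g(460,45)],.153)
print(np.round(c,4),np.linalg.norm(c[0]-c[1])); print(np.round(w,4),np.linalg.norm(w[0]-w[1]))
print("bar",np.round(b,4),np.linalg.norm(b[0]-b[1]),np.linalg.norm(b[2]-b[3]))
d=c[1]-c[0]; print("yaw cork",np.degrees(np.arctan2(-d[0],d[1])),"centre",c.mean(0))
for i,j in((0,2),(1,3)):
    d=b[j]-b[i];print("yaw bar",np.degrees(np.arctan2(d[1],d[0])))
print("body back corners",np.round(bd,4))
m=cv2.imread("pics/w1.png")
E
python3 vise.py
python3 - <<'E'
from h import *
C=cam("wrist");env.capture("wrist")
C2=cam("top");env.capture("top")
E
```

```text
[[0.6066 0.1249 0.152 ]
 [0.583  0.2332 0.152 ]] 0.11079022922707338
[[0.5945 0.1227 0.1525]
 [0.5709 0.2305 0.1525]] 0.11036073362503182
bar [[0.6157 0.1584 0.105 ]
 [0.604  0.2077 0.105 ]
 [0.7034 0.177  0.105 ]
 [0.6945 0.2276 0.105 ]] 0.05058481612486561 0.05129500451730453
yaw cork 12.287608277645234 centre [0.59481988 0.17907018 0.152     ]
yaw bar 11.975293526256761
yaw bar 12.402946695734467
body back corners [[0.5506 0.1156 0.153 ]
 [0.5287 0.2197 0.153 ]]
```

Vise: seat ≈ (0.5945, 0.1793), yaw 12.2°. The jaw measures 110.8 mm and the bar about 51 mm, so both agree with the given sizes. Now the owl.

```bash
python3 -c "
from h import *
goto([.457,-.159,.40],np.radians(-20))"
```

```text
tool axes shift mm [ 171.2 -312.8   59.7] units [ 3.42 -6.26  1.19] turn units [-0.   -0.    5.61]
```

```bash
python3 -m handwheel '[{"tx":0.43,"ty":-0.78,"tz":0.15,"wx":0,"wy":0,"wz":0},{"tx":0.43,"ty":-0.78,"tz":0.15,"wx":0,"wy":0,"wz":0},{"tx":0.43,"ty":-0.78,"tz":0.15,"wx":0,"wy":0,"wz":0},{"tx":0.43,"ty":-0.78,"tz":0.15,"wx":0,"wy":0,"wz":0},{"tx":0.43,"ty":-0.78,"tz":0.15,"wx":0,"wy":0,"wz":0},{"tx":0.43,"ty":-0.78,"tz":0.15,"wx":0,"wy":0,"wz":0},{"tx":0.43,"ty":-0.78,"tz":0.15,"wx":0,"wy":0,"wz":0},{"tx":0.43,"ty":-0.78,"tz":0.15,"wx":0,"wy":0,"wz":0},{"tx":0,"ty":0,"tz":0,"wx":0,"wy":0,"wz":1},{"tx":0,"ty":0,"tz":0,"wx":0,"wy":0,"wz":1},{"tx":0,"ty":0,"tz":0,"wx":0,"wy":0,"wz":1},{"tx":0,"ty":0,"tz":0,"wx":0,"wy":0,"wz":1},{"tx":0,"ty":0,"tz":0,"wx":0,"wy":0,"wz":1},{"tx":0,"ty":0,"tz":0,"wx":0,"wy":0,"wz":0.6},{"tx":0,"ty":0,"tz":0,"wx":0,"wy":0,"wz":0},{"tx":0,"ty":0,"tz":0,"wx":0,"wy":0,"wz":0}]'
python3 - <<'E'
from h import *
C=cam("wrist"); a=env.capture("wrist");cv2.imwrite("pics/w2.png",a); np.savez("c2.npz",*C)
for l in("owl","dove","finial"): print(l,[(round(float(r["p"]),2),np.round(r["rect"]).tolist()) for r in env.regions_of("wrist",l)])
print(proj(C,[.457,-.159,.03]))
E
```

```text
clock: 5.5
eef_pos: [0.4562, -0.1583, 0.3998]
orientation: [0.542, 3.094, -0.0]
wrist_force: [0.3, -0.1, 0.8]
grip_width: 0.0854
gripper_force: 0.0
owl [(0.94, [383.0, 142.0, 62.0, 46.0]), (0.94, [336.0, 64.0, 62.0, 54.0]), (0.91, [221.0, 77.0, 62.0, 58.0]), (0.66, [332.0, 217.0, 33.0, 58.0]), (0.55, [304.0, 152.0, 50.0, 48.0])]
dove [(0.77, [269.0, 271.0, 34.0, 54.0])]
finial [(0.98, [176.0, 204.0, 58.0, 50.0]), (0.15, [613.0, 209.0, 26.0, 130.0])]
[[326.21768347 176.16579079]]
```

View pics/w2.png

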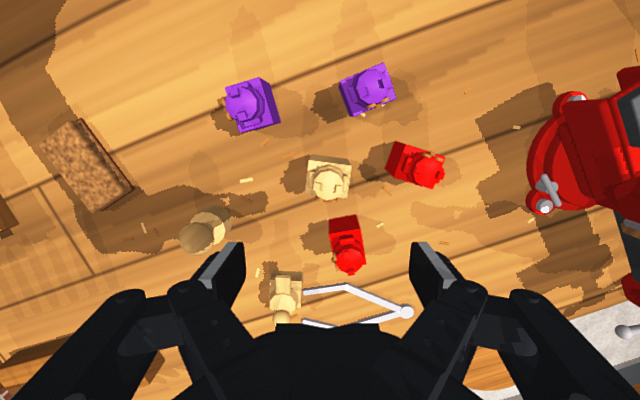

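Run:
```python
import cv2
a=cv2.imread("pics/w2.png");cv2.imwrite("pics/w2c.png",cv2.resize(a[145:210,295:360],None,fx=9,fy=9,interpolation=cv2.INTER_CUBIC))
```

```text
(no output)
```

View pics/w2c.png

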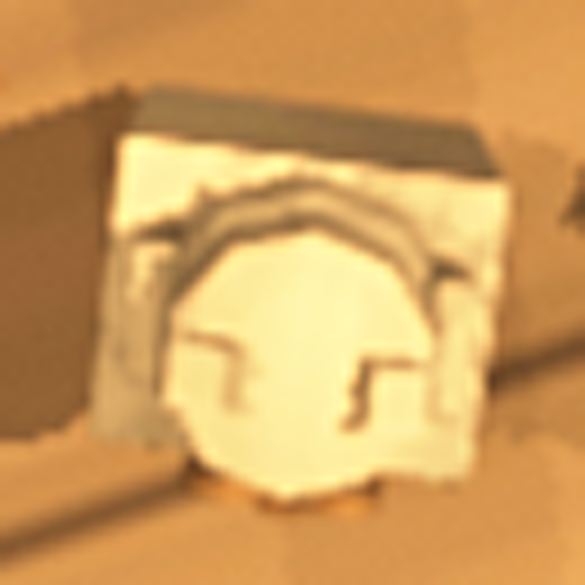

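The owl's foot block top has its back corners at (118,133) and (510,180) in the crop. The front right corner is at (472,475), and the orange beak is at the front.

Run:
```python
from h import *
f=np.load("c2.npz");C=[f[k] for k in f.files]
g=lambda u,v:(295+(u+.5)/9-.5,145+(v+.5)/9-.5)
t=back(C,[g(118,133),g(510,180),g(472,475)],.055); b=back(C,[g(148,88),g(475,125)],0.)
print(np.round(t,4),np.round(b,4),[np.linalg.norm(p) for p in(t[0]-t[1],t[1]-t[2],b[0]-b[1])])
for d in(t[1]-t[0],b[1]-b[0]): 
    print("yaw",np.degrees(np.arctan2(-d[0],d[1])))
d=t[2]-t[1];print("yaw side",np.degrees(np.arctan2(d[1],d[0])))
yw=np.radians(-26)
def model(p):
    c,s=np.cos(p[2]),np.sin(p[2]);L=np.array([[-.02,-.025,.055],[-.02,.025,.055],[.02,.025,.055],[-.02,-.025,0],[-.02,.025,0]])
    return np.c_[p[0]+c*L[:,0]-s*L[:,1],p[1]+s*L[:,0]+c*L[:,1],L[:,2]]
from scipy.optimize import least_squares
px=np.array([g(118,133),g(510,180),g(472,475),g(148,88),g(475,125)])
r=least_squares(lambda p:(proj(C,model(p))-px).ravel(),[.457,-.159,yw]);print(r.x,np.degrees(r.x[2]),np.round(r.fun,2))
x,y,w=r.x
goto([x,y,.40],w); goto([x,y,.197],w)
```

```text
[[ 0.4266 -0.1704  0.055 ]
 [ 0.4492 -0.1257  0.055 ]
 [ 0.4844 -0.1428  0.055 ]] [[ 0.4282 -0.1701  0.    ]
 [ 0.4498 -0.1265  0.    ]] [np.float64(0.050012626444849), np.float64(0.03918693061089662), np.float64(0.04868725214939539)]
yaw -26.76765896391285
yaw -26.35128060956405
yaw side -25.85272671338667
[ 0.45614322 -0.15684007 -0.45515947] -26.078716740591535 [ 0.06  0.51  0.1  -0.02 -0.12  0.63 -0.54 -0.58  0.48 -0.64]
tool axes shift mm [ 0.6  1.5 -0.2] units [ 0.01  0.03 -0.  ] turn units [0.   0.   1.23]
tool axes shift mm [  0.6   1.5 202.8] units [0.01 0.03 4.06] turn units [0.   0.   1.23]
```

```bash
python3 -m handwheel '[{"tx":0.01,"ty":0.03,"tz":0,"wx":0,"wy":0,"wz":0.63},{"tx":0,"ty":0,"tz":0.3,"wx":0,"wy":0,"wz":0.6},{"tx":0,"ty":0,"tz":0.5,"wx":0,"wy":0,"wz":0},{"tx":0,"ty":0,"tz":0.5,"wx":0,"wy":0,"wz":0},{"tx":0,"ty":0,"tz":0.5,"wx":0,"wy":0,"wz":0},{"tx":0,"ty":0,"tz":0.2,"wx":0,"wy":0,"wz":0},{"tx":0,"ty":0,"tz":0,"wx":0,"wy":0,"wz":0},{"tx":0,"ty":0,"tz":0,"wx":0,"wy":0,"wz":0}]' 70
python3 - <<'E'
from h import *
s=env.state();C=cam("wrist");a=env.capture("wrist");cv2.imwrite("pics/w3.png",a)
goto([.4561,-.1568,.197],-.455)
E
```

```text
clock: 6.5
eef_pos: [0.4567, -0.157, 0.3004]
orientation: [0.709, 3.059, -0.0]
wrist_force: [-0.0, -0.4, -0.2]
grip_width: 0.0701
gripper_force: 0.0
tool axes shift mm [ 9.000e-01 -1.000e-01  1.038e+02] units [ 0.02 -0.    2.08] turn units [ 0.    0.03 -0.01]
```

View pics/w3.png

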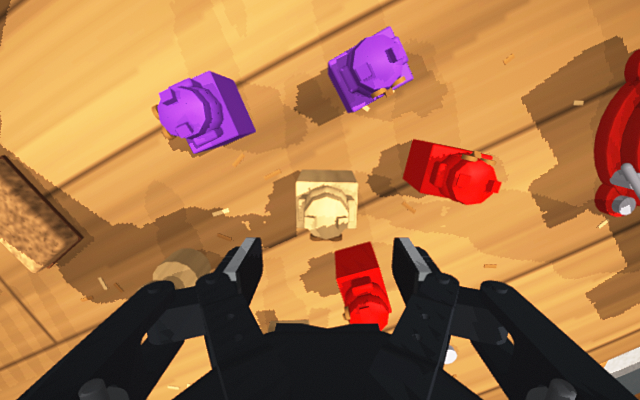

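The owl is centred between the fingers and aligned with them, and both sides are clear of the red owls. I'll descend and grip.

```bash
python3 -m handwheel '[{"tx":0.02,"ty":0,"tz":0.3,"wx":0,"wy":0,"wz":0},{"tx":0,"ty":0,"tz":0.4,"wx":0,"wy":0,"wz":0},{"tx":0,"ty":0,"tz":0.4,"wx":0,"wy":0,"wz":0},{"tx":0,"ty":0,"tz":0.3,"wx":0,"wy":0,"wz":0},{"tx":0,"ty":0,"tz":0.3,"wx":0,"wy":0,"wz":0},{"tx":0,"ty":0,"tz":0.2,"wx":0,"wy":0,"wz":0},{"tx":0,"ty":0,"tz":0.15,"wx":0,"wy":0,"wz":0},{"tx":0,"ty":0,"tz":0,"wx":0,"wy":0,"wz":0},{"tx":0,"ty":0,"tz":0,"wx":0,"wy":0,"wz":0}]' 70 && python3 -m handwheel '[{"tx":0,"ty":0,"tz":0,"wx":0,"wy":0,"wz":0},{"tx":0,"ty":0,"tz":0,"wx":0,"wy":0,"wz":0},{"tx":0,"ty":0,"tz":0,"wx":0,"wy":0,"wz":0},{"tx":0,"ty":0,"tz":0,"wx":0,"wy":0,"wz":0},{"tx":0,"ty":0,"tz":0,"wx":0,"wy":0,"wz":0},{"tx":0,"ty":0,"tz":0,"wx":0,"wy":0,"wz":0},{"tx":0,"ty":0,"tz":0,"wx":0,"wy":0,"wz":0},{"tx":0,"ty":0,"tz":0,"wx":0,"wy":0,"wz":0}]' 30 60
```

```text
clock: 7.45
eef_pos: [0.4556, -0.1565, 0.1977]
orientation: [0.709, 3.059, -0.0]
wrist_force: [0.2, 0.6, 0.2]
grip_width: 0.0702
gripper_force: 0.0
clock: 8.25
eef_pos: [0.4557, -0.1565, 0.1981]
orientation: [0.709, 3.059, -0.0]
wrist_force: [-1.3, 0.2, 6.6]
grip_width: 0.0492
gripper_force: 63.1
```

```bash
python3 -m handwheel '[{"tx":0,"ty":0,"tz":-0.1,"wx":0,"wy":0,"wz":0},{"tx":0,"ty":0,"tz":-0.3,"wx":0,"wy":0,"wz":0},{"tx":0,"ty":0,"tz":-0.5,"wx":0,"wy":0,"wz":0},{"tx":0,"ty":0,"tz":-0.5,"wx":0,"wy":0,"wz":0},{"tx":0,"ty":0,"tz":-0.5,"wx":0,"wy":0,"wz":0},{"tx":0,"ty":0,"tz":-0.5,"wx":0,"wy":0,"wz":0},{"tx":0,"ty":0,"tz":-0.5,"wx":0,"wy":0,"wz":0},{"tx":0,"ty":0,"tz":-0.5,"wx":0,"wy":0,"wz":0},{"tx":0,"ty":0,"tz":-0.5,"wx":0,"wy":0,"wz":0},{"tx":0,"ty":0,"tz":-0.2,"wx":0,"wy":0,"wz":0},{"tx":0,"ty":0,"tz":0,"wx":0,"wy":0,"wz":0},{"tx":0,"ty":0,"tz":0,"wx":0,"wy":0,"wz":0}]'
python3 - <<'E'
from h import *
yw=np.radians(12.2);s=env.state();print(s["grip_width"],s["gripper_force"])
x,y=.5945+.037*np.cos(yw),.1793+.037*np.sin(yw);print(x,y)
goto([x,y,.405],yw)
E
```

```text
clock: 9.45
eef_pos: [0.4548, -0.1561, 0.4012]
orientation: [-0.709, -3.058, -0.0]
wrist_force: [0.1, 0.9, -1.6]
grip_width: 0.0489
gripper_force: 62.3
0.04891243898016126 62.333643436431885
0.6306643880885856 0.18711901746884937
tool axes shift mm [ -6.9 385.6  -4. ] units [-0.14  7.71 -0.08] turn units [ 0.   -0.03 -7.66]
```

```bash
python3 -m handwheel '[{"tx":-0.07,"ty":0.35,"tz":-0.04,"wx":0,"wy":0,"wz":0},{"tx":-0.07,"ty":0.7,"tz":-0.04,"wx":0,"wy":0,"wz":0},{"tx":0,"ty":0.7,"tz":0,"wx":0,"wy":0,"wz":0},{"tx":0,"ty":0.7,"tz":0,"wx":0,"wy":0,"wz":0},{"tx":0,"ty":0.7,"tz":0,"wx":0,"wy":0,"wz":0},{"tx":0,"ty":0.7,"tz":0,"wx":0,"wy":0,"wz":0},{"tx":0,"ty":0.7,"tz":0,"wx":0,"wy":0,"wz":0},{"tx":0,"ty":0.7,"tz":0,"wx":0,"wy":0,"wz":0},{"tx":0,"ty":0.7,"tz":0,"wx":0,"wy":0,"wz":0},{"tx":0,"ty":0.7,"tz":0,"wx":0,"wy":0,"wz":0},{"tx":0,"ty":0.7,"tz":0,"wx":0,"wy":0,"wz":0},{"tx":0,"ty":0.36,"tz":0,"wx":0,"wy":0,"wz":0}]' && python3 -m handwheel '[{"tx":0,"ty":0,"tz":0,"wx":0,"wy":0,"wz":-0.66},{"tx":0,"ty":0,"tz":0,"wx":0,"wy":0,"wz":-1},{"tx":0,"ty":0,"tz":0,"wx":0,"wy":0,"wz":-1},{"tx":0,"ty":0,"tz":0,"wx":0,"wy":0,"wz":-1},{"tx":0,"ty":0,"tz":0,"wx":0,"wy":0,"wz":-1},{"tx":0,"ty":0,"tz":0,"wx":0,"wy":0,"wz":-1},{"tx":0,"ty":0,"tz":0,"wx":0,"wy":0,"wz":-1},{"tx":0,"ty":0,"tz":0,"wx":0,"wy":0,"wz":-1},{"tx":0,"ty":0,"tz":0,"wx":0,"wy":0,"wz":0},{"tx":0,"ty":0,"tz":0,"wx":0,"wy":0,"wz":0},{"tx":0,"ty":0,"tz":0,"wx":0,"wy":0,"wz":0}]'
python3 - <<'E'
from h import *
C=cam("wrist"); a=env.capture("wrist"); np.savez("c3.npz",*C);cv2.imwrite("pics/w4.png",cv2.resize(a[60:330,160:480],None,fx=2.5,fy=2.2,interpolation=cv2.INTER_CUBIC))
cv2.imwrite("pics/w4f.png",a)
yw=np.radians(12.2);goto([.6307,.1871,.405],yw)
E
```

```text
clock: 10.65
eef_pos: [0.6313, 0.1908, 0.4031]
orientation: [-0.702, -3.057, -0.001]
wrist_force: [-1.2, 0.3, -1.3]
grip_width: 0.0492
gripper_force: 62.4
clock: 11.75
eef_pos: [0.6312, 0.1867, 0.4052]
orientation: [0.332, -3.122, 0.001]
wrist_force: [0.5, 0.0, -0.4]
grip_width: 0.0486
gripper_force: 62.5
tool axes shift mm [0.4 0.4 0.6] units [0.01 0.01 0.01] turn units [-0.   -0.01 -0.01]
```

View pics/w4.png

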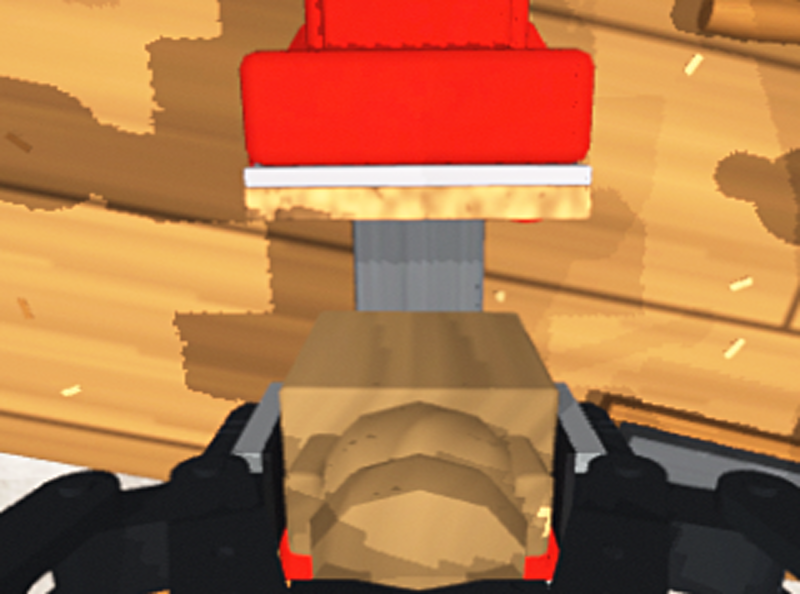

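The owl is square to the cork and centred: cork mid column 418.5, bar mid 419.5 and owl mid about 419.5 in the crop.

Run:
```python
from h import *
f=np.load("c3.npz");C=[f[k] for k in f.files]
g=lambda u,v:(160+(u+.5)/2.5-.5,60+(v+.5)/2.2-.5)
c=back(C,[g(246,219.5),g(591,219)],.152);print(np.round(c,4),np.linalg.norm(c[0]-c[1]),c.mean(0));d=c[1]-c[0];print(np.degrees(np.arctan2(-d[0],d[1])))
b=back(C,[g(355,240),g(484,240),g(355,300),g(484.5,300)],.105);print(np.round(b,4));d=b[2:].mean(0)-b[:2].mean(0);print(np.degrees(np.arctan2(d[1],d[0])))
s=env.state();T=s["eef_pos"];hb=T[2]-.198
o=back(C,[g(322,312),g(518,312),g(281,387),g(557,387)],[hb,hb,hb+.055,hb+.055]);print("owl back",np.round(o,4),np.linalg.norm(o[0]-o[1]),np.linalg.norm(o[2]-o[3]))
Rt=R.from_rotvec(s["orientation"]);T0=T.copy()
print("in tool: cork",np.round(Rt.inv().apply(c-T)*1e3,1).tolist(),"bar",np.round(Rt.inv().apply(b-T)*1e3,1).tolist(),"owl",np.round(Rt.inv().apply(o-T)*1e3,1).tolist())
```

```text
[[0.6064 0.1247 0.152 ]
 [0.5828 0.2338 0.152 ]] 0.11162145272612296 [0.59455215 0.17925532 0.152     ]
12.205686850453233
[[0.6156 0.1582 0.105 ]
 [0.6049 0.2079 0.105 ]
 [0.643  0.1634 0.105 ]
 [0.632  0.2147 0.105 ]]
12.354219737297772
owl back [[0.6181 0.1592 0.2076]
 [0.6077 0.2078 0.2076]
 [0.6172 0.1591 0.2626]
 [0.6069 0.2069 0.2626]] 0.0496343472613155 0.04886458821588792
in tool: cork [[37.1, -55.4, 253.6], [37.2, 56.2, 253.6]] bar [[20.9, -24.6, 300.6], [20.9, 26.2, 300.6], [-7.0, -25.3, 300.5], [-7.0, 27.1, 300.5]] owl [[18.4, -24.1, 198.0], [18.4, 25.5, 198.0], [19.4, -24.1, 143.0], [19.3, 24.8, 143.0]]
```

```bash
python3 -m handwheel '[{"tx":0,"ty":0,"tz":0.2,"wx":0,"wy":0,"wz":0},{"tx":0,"ty":0,"tz":0.3,"wx":0,"wy":0,"wz":0},{"tx":0,"ty":0,"tz":0.3,"wx":0,"wy":0,"wz":0},{"tx":0,"ty":0,"tz":0.3,"wx":0,"wy":0,"wz":0},{"tx":0,"ty":0,"tz":0.3,"wx":0,"wy":0,"wz":0},{"tx":0,"ty":0,"tz":0.2,"wx":0,"wy":0,"wz":0},{"tx":0,"ty":0,"tz":0.2,"wx":0,"wy":0,"wz":0},{"tx":0,"ty":0,"tz":0.1,"wx":0,"wy":0,"wz":0},{"tx":0,"ty":0,"tz":0.06,"wx":0,"wy":0,"wz":0},{"tx":0,"ty":0,"tz":0,"wx":0,"wy":0,"wz":0},{"tx":0,"ty":0,"tz":0,"wx":0,"wy":0,"wz":0},{"tx":0,"ty":0,"tz":0,"wx":0,"wy":0,"wz":0}]' - 80 && python3 -m handwheel '[{"tx":0,"ty":0,"tz":0.01,"wx":0,"wy":0,"wz":0},{"tx":0,"ty":0,"tz":0.01,"wx":0,"wy":0,"wz":0},{"tx":0,"ty":0,"tz":0,"wx":0,"wy":0,"wz":0}]'
```

```text
clock: 13.0
eef_pos: [0.6314, 0.1868, 0.3089]
orientation: [-0.333, 3.123, 0.0]
wrist_force: [0.7, 0.1, -0.5]
grip_width: 0.049
gripper_force: 87.3
clock: 13.3
eef_pos: [0.6312, 0.1867, 0.3072]
orientation: [0.334, -3.124, 0.0]
wrist_force: [1.0, 0.7, -1.8]
grip_width: 0.0487
gripper_force: 87.3
```

```bash
Z='[{"tx":0,"ty":0,"tz":0,"wx":0,"wy":0,"wz":0}]'; python3 -m handwheel '[{"tx":0,"ty":0,"tz":0.02,"wx":0,"wy":0,"wz":0},{"tx":0,"ty":0,"tz":0.02,"wx":0,"wy":0,"wz":0},{"tx":0,"ty":0,"tz":0,"wx":0,"wy":0,"wz":0},{"tx":0,"ty":0,"tz":0,"wx":0,"wy":0,"wz":0}]'; python3 -m handwheel '[{"tx":0,"ty":0,"tz":0.02,"wx":0,"wy":0,"wz":0},{"tx":0,"ty":0,"tz":0,"wx":0,"wy":0,"wz":0},{"tx":0,"ty":0,"tz":0,"wx":0,"wy":0,"wz":0}]'
```

```text
clock: 13.7
eef_pos: [0.6312, 0.1867, 0.3051]
orientation: [0.334, -3.124, 0.0]
wrist_force: [0.3, 0.2, -0.7]
grip_width: 0.0485
gripper_force: 87.3
clock: 14.0
eef_pos: [0.6312, 0.1867, 0.3041]
orientation: [0.334, -3.124, 0.0]
wrist_force: [-0.0, -0.6, -1.2]
grip_width: 0.0486
gripper_force: 87.3
```

```bash
python3 -m handwheel '[{"tx":0.1,"ty":0,"tz":0,"wx":0,"wy":0,"wz":0},{"tx":0.1,"ty":0,"tz":0,"wx":0,"wy":0,"wz":0},{"tx":0.08,"ty":0,"tz":0,"wx":0,"wy":0,"wz":0},{"tx":0,"ty":0,"tz":0.01,"wx":0,"wy":0,"wz":0},{"tx":0,"ty":0,"tz":0,"wx":0,"wy":0,"wz":0},{"tx":0,"ty":0,"tz":0,"wx":0,"wy":0,"wz":0}]'; python3 -m handwheel '[{"tx":0,"ty":0,"tz":0.01,"wx":0,"wy":0,"wz":0},{"tx":0,"ty":0,"tz":0,"wx":0,"wy":0,"wz":0},{"tx":0,"ty":0,"tz":0,"wx":0,"wy":0,"wz":0}]';python3 -m handwheel '[{"tx":0,"ty":0,"tz":0.01,"wx":0,"wy":0,"wz":0},{"tx":0,"ty":0,"tz":0,"wx":0,"wy":0,"wz":0},{"tx":0,"ty":0,"tz":0,"wx":0,"wy":0,"wz":0}]'; python3 -c "
from h import *
s=env.state();print(s['moment'],s['wrist_force']);goto([.5945,.1793,.303],np.radians(12.2))"
```

```text
clock: 14.6
eef_pos: [0.6177, 0.1838, 0.3037]
orientation: [-0.334, 3.124, 0.0]
wrist_force: [0.2, 1.5, -0.8]
grip_width: 0.0483
gripper_force: 87.3
clock: 14.9
eef_pos: [0.6177, 0.1838, 0.3034]
orientation: [-0.334, 3.123, 0.0]
wrist_force: [-0.4, 0.6, 0.4]
grip_width: 0.0487
gripper_force: 87.9
clock: 15.2
eef_pos: [0.6177, 0.1838, 0.3033]
orientation: [-0.334, 3.123, 0.0]
wrist_force: [-1.1, 0.1, 4.1]
grip_width: 0.049
gripper_force: 87.9
[-0.13045715  0.23852521 -0.05246648] [-1.11018809  0.14247532  4.14121708]
tool axes shift mm [23.6  0.5  0.3] units [0.47 0.01 0.01] turn units [-0.    0.01 -0.  ]
```

```bash
python3 -m handwheel '[{"tx":0.03,"ty":0,"tz":-0.005,"wx":0,"wy":0,"wz":0},{"tx":0.03,"ty":0,"tz":0,"wx":0,"wy":0,"wz":0},{"tx":0,"ty":0,"tz":0,"wx":0,"wy":0,"wz":0},{"tx":0,"ty":0,"tz":0,"wx":0,"wy":0,"wz":0}]'; python3 -m handwheel '[{"tx":0.02,"ty":0,"tz":0,"wx":0,"wy":0,"wz":0},{"tx":0,"ty":0,"tz":0,"wx":0,"wy":0,"wz":0},{"tx":0,"ty":0,"tz":0,"wx":0,"wy":0,"wz":0}]';python3 -m handwheel '[{"tx":0.02,"ty":0,"tz":0,"wx":0,"wy":0,"wz":0},{"tx":0,"ty":0,"tz":0,"wx":0,"wy":0,"wz":0},{"tx":0,"ty":0,"tz":0,"wx":0,"wy":0,"wz":0}]'; python3 -c "
from h import *
s=env.state();print(s['moment'],s['wrist_force']);goto([.5945,.1793,.303],np.radians(12.2))"
```

```text
clock: 15.6
eef_pos: [0.6151, 0.1833, 0.3033]
orientation: [-0.334, 3.122, 0.001]
wrist_force: [2.0, 0.3, 3.1]
grip_width: 0.0488
gripper_force: 88.1
clock: 15.9
eef_pos: [0.6139, 0.1831, 0.3033]
orientation: [-0.334, 3.122, 0.001]
wrist_force: [2.6, 0.3, 3.1]
grip_width: 0.0484
gripper_force: 88.1
clock: 16.2
eef_pos: [0.613, 0.1828, 0.3033]
orientation: [-0.334, 3.122, 0.001]
wrist_force: [3.0, 1.3, 4.5]
grip_width: 0.0484
gripper_force: 88.2
[ 0.14080235 -0.72191489  0.05721014] [2.9973003  1.34562618 4.53844525]
tool axes shift mm [18.8  0.5  0.3] units [0.38 0.01 0.01] turn units [ 0.    0.02 -0.  ]
```

```bash
python3 -m handwheel '[{"tx":0,"ty":0,"tz":-0.006,"wx":0,"wy":0,"wz":0},{"tx":0,"ty":0,"tz":0,"wx":0,"wy":0,"wz":0},{"tx":0,"ty":0,"tz":0,"wx":0,"wy":0,"wz":0}]'; python3 -m handwheel '[{"tx":0.02,"ty":0,"tz":0,"wx":0,"wy":0,"wz":0},{"tx":0,"ty":0,"tz":0,"wx":0,"wy":0,"wz":0},{"tx":0,"ty":0,"tz":0,"wx":0,"wy":0,"wz":0}]';python3 -m handwheel '[{"tx":0.02,"ty":0,"tz":0,"wx":0,"wy":0,"wz":0},{"tx":0,"ty":0,"tz":0,"wx":0,"wy":0,"wz":0},{"tx":0,"ty":0,"tz":0,"wx":0,"wy":0,"wz":0}]'; python3 -c "
from h import *
s=env.state();print(s['moment'],s['wrist_force']);goto([.5945,.1793,.303],np.radians(12.2))"
```

```text
clock: 16.5
eef_pos: [0.6129, 0.1828, 0.3034]
orientation: [-0.334, 3.123, 0.0]
wrist_force: [3.9, 1.8, 2.8]
grip_width: 0.0486
gripper_force: 88.2
clock: 16.8
eef_pos: [0.6122, 0.1827, 0.3033]
orientation: [-0.334, 3.122, 0.001]
wrist_force: [5.3, 2.0, 1.9]
grip_width: 0.0488
gripper_force: 88.1
clock: 17.1
eef_pos: [0.6115, 0.1825, 0.3033]
orientation: [-0.334, 3.12, 0.001]
wrist_force: [6.2, 2.7, 2.1]
grip_width: 0.0489
gripper_force: 87.9
[ 0.32690694 -1.39116316  0.06150283] [6.19582571 2.71599578 2.07129227]
tool axes shift mm [17.3  0.5  0.3] units [0.35 0.01 0.01] turn units [0.   0.04 0.  ]
```

```bash
cat >> h.py <<'E'
def avg(n=10,yaw=np.radians(12.2)):
    S=[]
    for _ in range(n): env.capture("wrist"); S.append(env.state())
    F=np.mean([s["wrist_force"] for s in S],0);M=np.mean([s["moment"] for s in S],0);P=np.mean([s["eef_pos"] for s in S],0)
    Z=R.from_euler("z",-yaw); print("vise axes F",np.round(Z.apply(F),2),"M",np.round(Z.apply(M),3),"std",np.round(np.std([s["wrist_force"] for s in S],0),2),"TCP-seat mm",np.round(Z.apply(P-[.5945,.1793,.105])*1e3,2),S[-1]["clock"])
    goto([.5945,.1793,.303],yaw,S[-1])
E
python3 -c "
from h import *
avg()"; python3 -m handwheel '[{"tx":0.02,"ty":0,"tz":0,"wx":0,"wy":0.03,"wz":0},{"tx":0.01,"ty":0,"tz":0,"wx":0,"wy":0.03,"wz":0},{"tx":0,"ty":0,"tz":0,"wx":0,"wy":0,"wz":0},{"tx":0,"ty":0,"tz":0,"wx":0,"wy":0,"wz":0}]';python3 -c "
from h import *
avg()"
```

```text
vise axes F [6.74 0.47 1.15] M [ 0.076 -1.388  0.161] std [0.51 0.48 0.45] TCP-seat mm [ 17.34  -0.47 198.36] 17.6
tool axes shift mm [17.3  0.5  0.3] units [0.35 0.01 0.01] turn units [0.   0.04 0.  ]
clock: 18.0
eef_pos: [0.6111, 0.1824, 0.3034]
orientation: [-0.334, 3.121, 0.001]
wrist_force: [8.7, 2.0, -1.5]
grip_width: 0.0488
gripper_force: 87.6
vise axes F [ 9.53  0.42 -1.35] M [ 0.099 -2.12   0.206] std [0.4  0.53 0.7 ] TCP-seat mm [ 16.89  -0.51 198.4 ] 18.5
tool axes shift mm [16.9  0.5  0.3] units [0.34 0.01 0.01] turn units [0.01 0.03 0.01]
```

```bash
sed -i 's/"std",/"stdM",np.round(np.std([s["moment"] for s in S],0),3),"std",/' h.py
python3 -m handwheel '[{"tx":0,"ty":0,"tz":0.008,"wx":0,"wy":0,"wz":0},{"tx":0,"ty":0,"tz":0,"wx":0,"wy":0,"wz":0},{"tx":0,"ty":0,"tz":0,"wx":0,"wy":0,"wz":0}]' >/dev/null;python3 -c "
from h import *
avg()";python3 -m handwheel '[{"tx":0,"ty":0,"tz":0,"wx":0,"wy":-0.06,"wz":0},{"tx":0,"ty":0,"tz":0,"wx":0,"wy":0,"wz":0},{"tx":0,"ty":0,"tz":0,"wx":0,"wy":0,"wz":0}]' >/dev/null;python3 -c "
from h import *
avg()"
```

```text
vise axes F [9.33 0.28 0.25] M [ 0.068 -1.992  0.201] stdM [0.033 0.039 0.021] std [0.6  0.16 0.72] TCP-seat mm [ 16.91  -0.51 198.37] 19.3
tool axes shift mm [16.9  0.5  0.3] units [0.34 0.01 0.01] turn units [0.01 0.03 0.01]
vise axes F [8.08 0.34 1.28] M [ 0.061 -1.713  0.175] stdM [0.022 0.031 0.034] std [0.48 0.48 0.49] TCP-seat mm [ 16.54  -0.5  198.4 ] 20.1
tool axes shift mm [16.6  0.5  0.3] units [0.33 0.01 0.01] turn units [0.   0.07 0.  ]
```

```bash
python3 -m handwheel '[{"tx":0,"ty":0,"tz":0,"wx":0,"wy":0,"wz":-0.1},{"tx":0,"ty":0,"tz":0,"wx":0,"wy":0,"wz":0},{"tx":0,"ty":0,"tz":0,"wx":0,"wy":0,"wz":0}]' >/dev/null;python3 -c "
from h import *
avg()";python3 -m handwheel '[{"tx":0,"ty":0,"tz":0,"wx":0,"wy":0,"wz":-0.1},{"tx":0,"ty":0,"tz":0,"wx":0,"wy":0,"wz":0},{"tx":0,"ty":0,"tz":0,"wx":0,"wy":0,"wz":0}]' >/dev/null;python3 -c "
from h import *
avg()"
```

```text
vise axes F [8.26 0.6  1.17] M [ 0.084 -1.623  0.156] stdM [0.02  0.024 0.019] std [0.33 0.41 0.26] TCP-seat mm [ 16.48  -0.37 198.4 ] 20.9
tool axes shift mm [16.5  0.5  0.3] units [0.33 0.01 0.01] turn units [0.01 0.07 0.1 ]
vise axes F [7.7  0.86 1.58] M [ 0.165 -1.597 -0.159] stdM [0.024 0.019 0.02 ] std [0.44 0.3  0.49] TCP-seat mm [ 16.44  -0.34 198.39] 21.7
tool axes shift mm [16.4  0.6  0.3] units [0.33 0.01 0.01] turn units [0.01 0.07 0.18]
```

```bash
python3 -m handwheel '[{"tx":0,"ty":0,"tz":0,"wx":0,"wy":-0.1,"wz":0.05},{"tx":0,"ty":0,"tz":0,"wx":0,"wy":0,"wz":0},{"tx":0,"ty":0,"tz":0,"wx":0,"wy":0,"wz":0}]' >/dev/null;python3 -c "
from h import *
avg(8)";python3 -m handwheel '[{"tx":0.01,"ty":0,"tz":0,"wx":0,"wy":-0.1,"wz":0},{"tx":0,"ty":0,"tz":0,"wx":0,"wy":0,"wz":0},{"tx":0,"ty":0,"tz":0,"wx":0,"wy":0,"wz":0}]' >/dev/null;python3 -c "
from h import *
avg(8)"
```

```text
vise axes F [6.34 0.94 3.2 ] M [ 0.111 -1.121  0.013] stdM [0.02  0.027 0.027] std [0.46 0.49 0.44] TCP-seat mm [ 15.8   -0.33 198.44] 22.4
tool axes shift mm [15.8  0.5  0.2] units [0.32 0.01 0.  ] turn units [0.01 0.14 0.15]
vise axes F [4.67 0.57 5.22] M [ 0.117 -0.781 -0.004] stdM [0.027 0.021 0.04 ] std [0.72 0.54 0.35] TCP-seat mm [ 14.87  -0.33 198.51] 23.1
tool axes shift mm [14.9  0.5  0.2] units [0.3  0.01 0.  ] turn units [0.01 0.22 0.15]
```

```bash
python3 -m handwheel '[{"tx":-0.1,"ty":0,"tz":-0.02,"wx":0,"wy":0.2,"wz":0},{"tx":-0.06,"ty":0,"tz":-0.02,"wx":0,"wy":0,"wz":0},{"tx":0,"ty":0,"tz":0,"wx":0,"wy":0,"wz":0},{"tx":0,"ty":0,"tz":0,"wx":0,"wy":0,"wz":0}]' >/dev/null;python3 -c "
from h import *
avg(8)";python3 -m handwheel '[{"tx":0.08,"ty":0,"tz":0,"wx":0,"wy":0,"wz":0},{"tx":0.06,"ty":0,"tz":0,"wx":0,"wy":0,"wz":0},{"tx":0,"ty":0,"tz":0,"wx":0,"wy":0,"wz":0},{"tx":0,"ty":0,"tz":0,"wx":0,"wy":0,"wz":0}]' >/dev/null;python3 -c "
from h import *
avg(8)"
```

```text
vise axes F [ 0.01 -0.05 -1.39] M [ 0.007 -0.002 -0.005] stdM [0.021 0.049 0.029] std [0.66 0.38 0.41] TCP-seat mm [ 21.97  -0.7  199.24] 23.9
tool axes shift mm [22.4  0.9  1.8] units [0.45 0.02 0.04] turn units [-0.   -0.01  0.15]
vise axes F [ 5.31 -0.06 -3.88] M [-0.003 -1.127  0.04 ] stdM [0.025 0.017 0.03 ] std [0.54 0.4  0.58] TCP-seat mm [ 16.91  -0.63 200.46] 24.7
tool axes shift mm [16.9  0.8  2.3] units [0.34 0.02 0.05] turn units [0.   0.07 0.15]
```

```bash
python3 -m handwheel '[{"tx":0.01,"ty":0,"tz":0,"wx":0,"wy":0.12,"wz":0},{"tx":0,"ty":0,"tz":0,"wx":0,"wy":0,"wz":0},{"tx":0,"ty":0,"tz":0,"wx":0,"wy":0,"wz":0}]' >/dev/null;python3 -c "
from h import *
avg(8)";python3 -m handwheel '[{"tx":0,"ty":0,"tz":0,"wx":0,"wy":0.12,"wz":0},{"tx":0,"ty":0,"tz":0,"wx":0,"wy":0,"wz":0},{"tx":0,"ty":0,"tz":0,"wx":0,"wy":0,"wz":0}]' >/dev/null;python3 -c "
from h import *
avg(8)"
```

```text
vise axes F [ 7.8   0.18 -5.24] M [ 0.028 -1.82   0.048] stdM [0.028 0.033 0.03 ] std [0.41 0.62 0.47] TCP-seat mm [ 17.41  -0.66 200.7 ] 25.4
tool axes shift mm [17.4  0.9  2.7] units [0.35 0.02 0.05] turn units [0.01 0.   0.15]
vise axes F [ 9.17  0.43 -6.84] M [ 0.035 -2.417  0.046] stdM [0.025 0.013 0.035] std [0.44 0.23 0.61] TCP-seat mm [ 18.24  -0.7  200.94] 26.1
tool axes shift mm [18.2  0.9  3.1] units [0.36 0.02 0.06] turn units [ 0.01 -0.08  0.15]
```

```bash
python3 -m handwheel '[{"tx":-0.1,"ty":0.005,"tz":0,"wx":0,"wy":-0.11,"wz":0},{"tx":-0.06,"ty":0.005,"tz":0.02,"wx":0,"wy":0,"wz":0},{"tx":0,"ty":0,"tz":0.015,"wx":0,"wy":0,"wz":0},{"tx":0,"ty":0,"tz":0,"wx":0,"wy":0,"wz":0},{"tx":0,"ty":0,"tz":0,"wx":0,"wy":0,"wz":0}]' >/dev/null;python3 -c "
from h import *
avg(6)"
```

```text
vise axes F [-1.62  0.02  4.6 ] M [-0.055  0.201  0.015] stdM [0.046 0.068 0.025] std [0.49 0.37 0.69] TCP-seat mm [2.2750e+01 1.3000e-01 1.9852e+02] 26.9
tool axes shift mm [22.8  0.2  0.8] units [0.46 0.   0.02] turn units [-0.   -0.13  0.15]
```

```bash
python3 -m handwheel '[{"tx":0.04,"ty":-0.01,"tz":0,"wx":0,"wy":0,"wz":0},{"tx":0.04,"ty":0,"tz":0,"wx":0,"wy":0,"wz":0},{"tx":0.04,"ty":0,"tz":0,"wx":0,"wy":0,"wz":0},{"tx":0.03,"ty":0,"tz":0.01,"wx":0,"wy":0,"wz":0},{"tx":0,"ty":0,"tz":0,"wx":0,"wy":0,"wz":0},{"tx":0,"ty":0,"tz":0,"wx":0,"wy":0,"wz":0},{"tx":0,"ty":0,"tz":0,"wx":0,"wy":0,"wz":0}]' >/dev/null;python3 -c "
from h import *
avg(8)"
```

```text
vise axes F [7.25 0.43 0.29] M [ 0.089 -1.732  0.003] stdM [0.031 0.043 0.023] std [0.38 0.46 0.29] TCP-seat mm [ 17.82  -0.43 198.6 ] 28.0
tool axes shift mm [17.8  0.7  0.6] units [0.36 0.01 0.01] turn units [ 0.01 -0.02  0.15]
```

```bash
python3 -m handwheel '[{"tx":0.01,"ty":0,"tz":0.01,"wx":0,"wy":-0.02,"wz":0},{"tx":0.01,"ty":0,"tz":0.01,"wx":0,"wy":-0.02,"wz":0},{"tx":0,"ty":0,"tz":0,"wx":0,"wy":0,"wz":0},{"tx":0,"ty":0,"tz":0,"wx":0,"wy":0,"wz":0},{"tx":0,"ty":0,"tz":0,"wx":0,"wy":0,"wz":0}]' >/dev/null;python3 -c "
from h import *
avg(8)"
```

```text
vise axes F [7.43 0.34 2.96] M [ 0.071 -1.509  0.042] stdM [0.032 0.025 0.023] std [0.37 0.53 0.33] TCP-seat mm [ 17.05  -0.45 198.35] 28.9
tool axes shift mm [17.   0.7  0.3] units [0.34 0.01 0.01] turn units [0.01 0.04 0.15]
```

```bash
python3 -m handwheel '[{"tx":0.01,"ty":0,"tz":0.005,"wx":0,"wy":0.03,"wz":0},{"tx":0.01,"ty":0,"tz":0.005,"wx":0,"wy":0.02,"wz":0},{"tx":0,"ty":0,"tz":0,"wx":0,"wy":0,"wz":0},{"tx":0,"ty":0,"tz":0,"wx":0,"wy":0,"wz":0},{"tx":0,"ty":0,"tz":0,"wx":0,"wy":0,"wz":0}]' >/dev/null;python3 -c "
from h import *
avg(8)"
```

```text
vise axes F [8.87 0.56 2.54] M [ 0.071 -1.928  0.041] stdM [0.023 0.018 0.034] std [0.43 0.56 0.29] TCP-seat mm [ 16.85  -0.48 198.36] 29.8
tool axes shift mm [16.9  0.7  0.3] units [0.34 0.01 0.01] turn units [0.01 0.03 0.15]
```

```bash
python3 -m handwheel '[{"tx":0.01,"ty":0,"tz":0.003,"wx":0,"wy":0.01,"wz":0},{"tx":0.006,"ty":0,"tz":0.002,"wx":0,"wy":0.01,"wz":0},{"tx":0,"ty":0,"tz":0,"wx":0,"wy":0,"wz":0},{"tx":0,"ty":0,"tz":0,"wx":0,"wy":0,"wz":0},{"tx":0,"ty":0,"tz":0,"wx":0,"wy":0,"wz":0},{"tx":0,"ty":0,"tz":0,"wx":0,"wy":0,"wz":0},{"tx":0,"ty":0,"tz":0,"wx":0,"wy":0,"wz":0}]' >/dev/null;python3 -c "
from h import *
avg(10)
a=env.capture('wrist');b=env.capture('side')
cv2.imwrite('pics/fin.png',np.hstack([cv2.resize(a[60:330,170:490],(420,400)),cv2.resize(b[90:220,230:370],(380,400),interpolation=cv2.INTER_CUBIC)]))"
```

```text
vise axes F [10.29  0.19  2.61] M [ 0.052 -2.163  0.023] stdM [0.033 0.037 0.031] std [0.47 0.47 0.35] TCP-seat mm [ 16.55  -0.5  198.36] 31.0
tool axes shift mm [16.5  0.7  0.3] units [0.33 0.01 0.01] turn units [0.01 0.03 0.15]
```

View pics/fin.png

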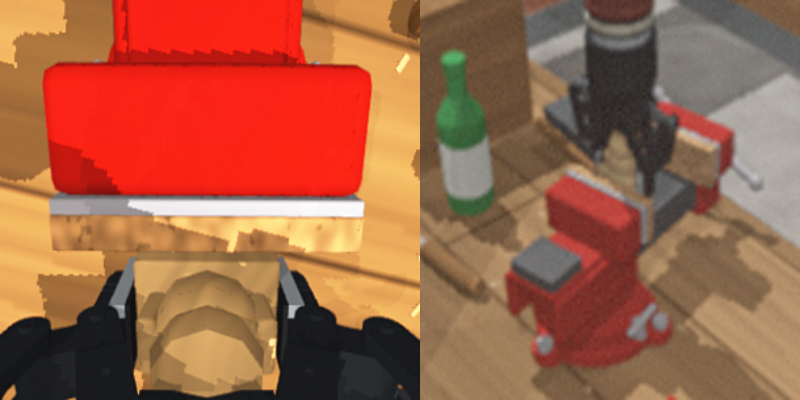

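The final view shows the owl centred (owl mid column 207.5, cork mid 208) and flush against the cork. The push is a steady 10.3 N with the yaw moment near zero, and the fingers are clear of the vise.

```bash
python3 -c "
from plant import env
print(env.sign_off())"
```

```text
the job is handed in; nothing more can be done
None
```

The owl stands on the slide bar, centred to within about 1 mm and held square against the fixed jaw's cork with a steady push of about 10 N, beak towards the carver. I handed the job in at about 31 s; no verdict came back.

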